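Check the bench balance's beam and snap its pivot cap on

ROBOT

A 7-joint arm with a two-finger parallel gripper is mounted at the origin on the work surface. World frame = base frame: x ahead of the robot, y to its left, z up, the work surface at z = 0. Lengths are in m, angles in rad, forces in N, time in s.
With the tool pointing down it reaches from about 0.4 to 0.85 m from the base axis. Payload 4.5 kg.
Tool frame: the origin (TCP) lies between the finger pads; the fingertips stand 25 mm ahead of it and the grasp point (between the pads) lies 6 mm ahead of it; z points along the fingers, y is the line along which they close (so a half turn about z gives the same grasp; the last joint's range is limited). The gripper opens to 85 mm and grips with 20 to 120 N. Pads are 22 mm wide; open, the fingers measure 114 mm over their backs; the gripper's body (76 mm by 85 mm) begins 54 mm behind the grasp point. The pads swing forward as they close: fully open they stand 13 mm farther back than shut.
Start: joints at [-1.23, 0.689, -0.195, 1.565, 0.157, 0.902, -0.215], TCP at [0.189, 0.596, 0.256] pointing down, gripper open.
Joint ranges: [-3.01, 3.01], [-0.46, 2.08], [-1.47, 1.51], [0.13, 2.56], [-1, 4.14], [0.04, 2.09], [-2.66, 2.66]. Speed limits (rad/s): [2.57, 2.57, 3.14, 3.14, 3.14, 3.14, 3.14].

INTERFACE

Orientations are given as a unit quaternion [x, y, z, w].
In Python, from station import r gives the robot as it stands. The module is installed in compiled form; this text tells all that it offers.
- The arm moves only by the tool step_arm, never from a script. Its argument "steps" is a list of rows, each a list of 3 entries, a list of its own where there are three numbers: the shift along the tool's x, y, z in mm, then the turn, a rotation vector about the tool's x, y, z in degrees, then the closure in counts, from 0 (fully open) to 255 (shut). A call has 1 to 8 rows; each row is the pose to reach, as a shift and turn from the pose commanded when the call began, along the tool's axes at that moment; what a row does not reach only later rows make up. A row lasts 1/8 s, in which the tool goes at most 62.5 mm and 10.7 degrees, less where a joint would pass 70% of its speed; a pose out of reach is approached as far as the arm can. A call with a gripper value outside its range is refused whole. The fingers move at their own pace and stop on an object; "force" is the grip in N (left out, the last holds). Time passes only in rows, so rows that repeat a pose let the fingers close. It gives the time, the measured TCP pose, the force, the opening and the grip force at its end, in the units of the state.
- r.read_state(): the state, without advancing time (a new reading comes with each control period).
- r.read_camera(name): name is "side" or "top" or "wrist"; returns a dict with "image" (400x640x3 uint8, red, green, blue), "fov_y" (degrees; the focal length in pixels is half the picture's height over the tangent of half this angle, whatever the lens; pixels are square), "cx", "cy" (the principal point, pixels), "k1" (the pictures are not rectified: a ray, as slopes to the right and down, at radius r is drawn at 1 + k1 r^2 times it, then the intrinsics apply), "extrinsics" (4x4, takes a point from camera to world coordinates); the wrist camera has in their place "mount" (4x4, takes a point from camera to tool coordinates, whose origin is the TCP and whose axes are the flange's). Camera axes: x right, y down, z forward; pixel columns grow to the right and rows downward; lengths in m; the calibration is good to about 2 mm. A picture is of the moment at which its call begins: read the wrist's pose just before it. There is no depth.
- r.close_job(): hands the job in; it is judged then, once.
The state is a dict: "t": time; "joint_pos": joint angles; "joint_velocities": joint speeds; "joint_torque": joint torques, N m; "tcp_pos": TCP position; "ee_rot": TCP orientation; "contact_force": force on the tool from outside, world axes, zero at the start; "moment": the same for the moment, N m; "grip_width": opening from 0.0 (shut) to 1.0 (fully open); "grasp_force": force on a finger pad.
Only numpy, scipy, OpenCV 4.12 (cv2) and the standard library are available. Lean on these libraries where they do the work, as an engineer would, in place of code of your own. Each camera call takes 0.05 s, during which the arm holds its last target. There are 200 camera calls.

TASK

On the jeweller's bench balance, throw the red arrest lever over so that the beam comes free and dips, then bring the lever all the way back so that the beam is arrested level again. Then take the blue cap by its yellow grip and press it straight down over the brass head on top of the pillar until it snaps home all round, and keep it pressed down with a steady push of about 10 N: finish while still holding it so, and leave everything else on the bench where it is.

Things in the scene. Friction and masses are not known exactly. Their poses are not given: they have to be found in the camera images.
- balance: Grey balance foot fixed to the bench: plate 210 x 280 x 20 mm high, from 120 mm in front (-x) of its origin to 90 mm behind. Origin on the bench under the pillar axis; x points away from the lever, y along the beam to its left arm, z up. The brass beam (222 mm long, 102 mm up) lies below the head; pans hang at y = +-105 mm, 46 mm up.
- head_top (a point): Centre of the flat top of the brass head on the pillar, 181 mm above the bench: head 22 mm across, coned over its last 11 mm to 8 mm across. Three small sprung steel balls (catches) bulge 4 mm from its side, 46 mm below this point. The cap goes over this head.
- seat_center (a point): Centre of the top of the black sprung seat ring (23 mm radius) at the foot of the brass head, unpressed: on the pillar axis, 125 mm above the bench. The cap first rests on the catches with its rim about 11 mm above this point; pushing past them takes 8 to 16 N, then the resistance suddenly drops, the catches pull it on down and the rim reaches the ring.
- seat_ring (a joint): How far the seat ring is pressed down, m: 0 unpressed, 0.004 at its stop. 4 N per mm (10 N = 0.0025).
- arrest_lever (a joint): The arrest lever, rad: 0 = arrested, the lever leaning 0.5 rad towards the balance's +y; 1.0 = released, leaning 0.5 rad towards its -y. It starts within 0.1 of 0, stays where it is left (friction 0.06 N m), and turns about the balance's x axis through point lever_hinge. The beam comes free at about 0.7 and is fully free at 0.9 or more.
- lever_knob (a point): Centre of the red ball knob (20 mm across) at the upper end of the arrest lever, 60 mm from its hinge; 88 mm above the bench with the lever at 0. The rod under it is 8 mm thick. It stands 85 mm in front (-x) of the pillar.
- lever_hinge (a point): Hinge of the arrest lever: 85 mm in front (balance -x) of the pillar axis, 35 mm above the bench.
- beam (a joint): Tilt of the beam, rad: 0 level, positive when the left (+y) arm, which carries the brass weight, is down. Arrested it is held level; released it dips to about 0.11.
- cap: Blue plastic cap, a round cup standing mouth down: 39 mm across, 66 mm high, with a yellow grip bar on its top, 35 to 70 g. Origin at the centre of its lower rim; z up; x along the grip bar. Its mouth is 25.5 mm across at the inner lip, 3 mm wider than the brass head; a guide ring of the same bore sits 36 mm above the rim. It stands on the bench left or right of the balance and fits the head at any yaw.
- cap_grip (a point): Centre of the cap's yellow grip bar, 77 mm above the cap's rim: bar 36 mm long (cap x), 14 mm wide (cap y), 22 mm high, from 66 to 88 mm above the rim.
- jar: Amber jar with a steel lid, 54 mm across, 62 mm high, standing on the other side of the balance from the cap; origin under its centre. Leave it alone.
- ring_cone: Dark wooden ring cone, 60 mm foot, 88 mm high, behind the balance; origin under its centre. Leave it alone.
- hammer: Hammer lying at the left of the bench; origin under its middle. Leave it alone.
- spool: Green spool, 56 mm across, 40 mm high, at the right; origin under its centre. Leave it alone.
- bench_block: Steel bench block, 65 x 65 x 20 mm, at the right; origin under its centre. Leave it alone.
- tweezers: Steel tweezers, 126 mm long, lying at the left; origin under their middle. Leave them alone.
- brush: Bench brush with a wooden handle, lying behind the balance; origin under its middle. Leave it alone.
Not all that is in view belongs to the job. Of the things that look like the cap, the smallest one is meant.

How it is judged:
By the outcome, as a careful person would: the job done as asked, in the order asked, and still so for the second after the job is handed in, while the arm keeps its last pose, push and grip.
It also fails if it takes over 67 s, if anything falls off the work surface, if the arm or the gripper's body presses on something with over 40 N, if the wrist force passes 120 N, or if a joint passes its speed limit or range.

## Working session

There is one attempt and no reset: what is moved stays moved. The work goes in short steps, Python scripts to look and compute and a tool call to move; the robot and the scene stay as the last step left them, time stands still between calls to the robot, and variables do not carry over. Pictures are saved under pics/ and viewed, at most 10 in all, crops included, and the job is handed in when it is done.

Besides the shell and the picture viewer there is one more tool, called after "Call:" in YAML: its name, and indented under it one key for each argument. step_arm: Moves the arm, as the interface text tells. Its arguments: {"type":"object","properties":{"steps":{"type":"array"},"force":{"type":"number"}},"required":["steps"]}

```bash
mkdir -p pics; cat > h.py <<'E'
from station import r
import numpy as np, cv2
from scipy.spatial.transform import Rotation as R
def cam(n):
    s=r.read_state(); c=r.read_camera(n)
    if 'extrinsics' in c: E=np.array(c['extrinsics'])
    else:
        T=np.eye(4);T[:3,:3]=R.from_quat(s['ee_rot']).as_matrix();T[:3,3]=s['tcp_pos'];E=T@np.array(c['mount'])
    c['E']=E;c['f']=200/np.tan(np.radians(c['fov_y'])/2);return c
def ray(c,u,v):
    d=np.array([(u-c['cx'])/c['f'],(v-c['cy'])/c['f']]);q=d.copy()
    for _ in range(30): q=d/(1+c['k1']*(q@q))
    w=c['E'][:3,:3]@np.array([q[0],q[1],1]);return c['E'][:3,3],w/np.linalg.norm(w)
def atz(c,u,v,z):
    o,w=ray(c,u,v);return o+w*(z-o[2])/w[2]
def tri(*a):
    A=0;b=0
    for c,u,v in a:
        o,w=ray(c,u,v);P=np.eye(3)-np.outer(w,w);A=A+P;b=b+P@o
    p=np.linalg.solve(A,b);return p,[np.linalg.norm(np.cross(ray(c,u,v)[1],p-c['E'][:3,3])) for c,u,v in a]
def proj(c,p):
    q=np.linalg.inv(c['E'])@np.append(p,1);d=q[:2]/q[2];d=d*(1+c['k1']*(d@d));return d*c['f']+[c['cx'],c['cy']]
def save(c,n): cv2.imwrite('pics/'+n,c['image'][:,:,::-1])
E
python3 - <<'E'
from h import *
import pickle
np.set_printoptions(precision=4,suppress=True)
for n in('top','side','wrist'):
    c=cam(n);pickle.dump(c,open(n+'0.pkl','wb'));save(c,n+'0.png');print(n,c['f'],c['cx'],c['cy'],c['k1'],c['E'])
s=r.read_state();print(s)
E
```

```text
top 365.76672686052024 314.57771555469185 200.2596794719075 -0.07871354655602375 [[ 0.0702 -0.9775  0.1987  0.3528]
 [-0.9975 -0.0693  0.0114 -0.0221]
 [ 0.0026 -0.199  -0.98    1.2609]
 [ 0.      0.      0.      1.    ]]
side 464.5241506863334 323.66633802435786 204.87028614622318 -0.09658447117550219 [[-0.8815 -0.3444  0.3229  0.1186]
 [-0.472   0.6559 -0.5891  0.8045]
 [-0.0089 -0.6717 -0.7408  1.1278]
 [ 0.      0.      0.      1.    ]]
wrist 310.54597328063136 319.4477318214511 195.15848476065685 -0.005074220400925646 [[ 0.3035  0.9106  0.2806  0.117 ]
 [ 0.9528 -0.2892 -0.0918  0.6181]
 [-0.0024  0.2953 -0.9554  0.3734]
 [ 0.      0.      0.      1.    ]]
{'t': 0.15, 'joint_pos': array([-1.2302,  0.6898, -0.1945,  1.5661,  0.1573,  0.9025, -0.2151]), 'joint_velocities': array([-0.0005, -0.0021,  0.0006, -0.0046,  0.0003, -0.0003, -0.0004]), 'joint_torque': array([ -0.0017, -53.9941,  -1.2685, -15.8719,   0.0093,   0.0065,
        -0.    ]), 'tcp_pos': array([0.1887, 0.5954, 0.2557]), 'ee_rot': array([ 0.1528,  0.9883, -0.0007, -0.    ]), 'contact_force': array([-0.7623, -0.5645, -0.1806]), 'moment': array([-0.0134,  0.0343,  0.0121]), 'grasp_force': 0.0, 'grip_width': 0.9986527990972974}
```

View pics/top0.png

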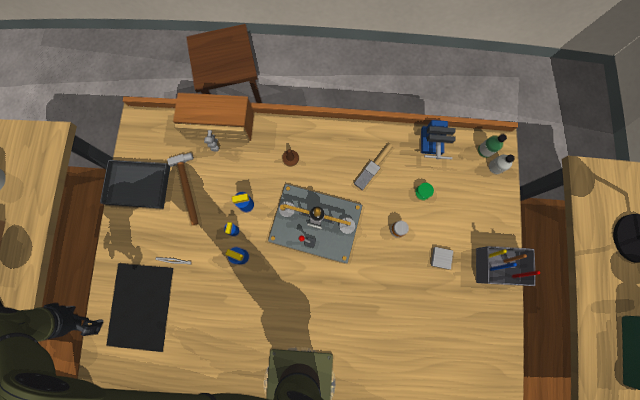

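View pics/side0.png

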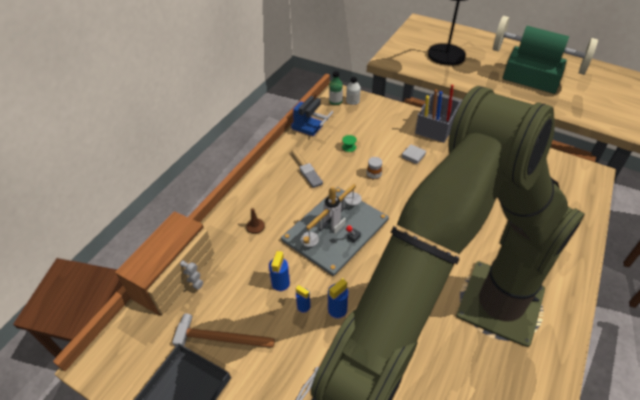

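Top view: the cap candidates are blue/yellow items at (243,200), (231,229) and (236,256), which appear in the side view at (280,271), (303,299) and (338,298). The smallest is (231,229) / (303,299). The lever knob is near (301,238) and the head near (317,212). I'll check these in close crops.

```bash
python3 - <<'E'
import cv2
a=cv2.imread('pics/top0.png')[175:270,210:370];b=cv2.imread('pics/side0.png')[180:325,260:395]
cv2.imwrite('pics/topc.png',cv2.resize(a,None,fx=5,fy=5,interpolation=cv2.INTER_CUBIC))
cv2.imwrite('pics/sidec.png',cv2.resize(b,None,fx=4,fy=4,interpolation=cv2.INTER_CUBIC))
E
```

```text
(no output)
```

View pics/topc.png

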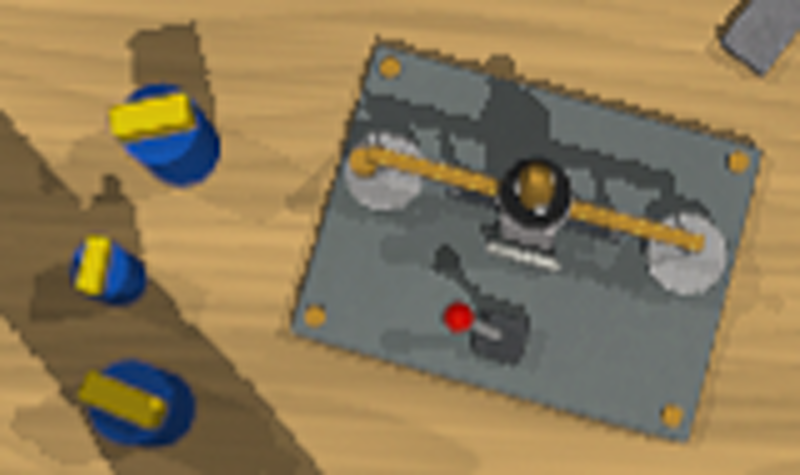

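View pics/sidec.png

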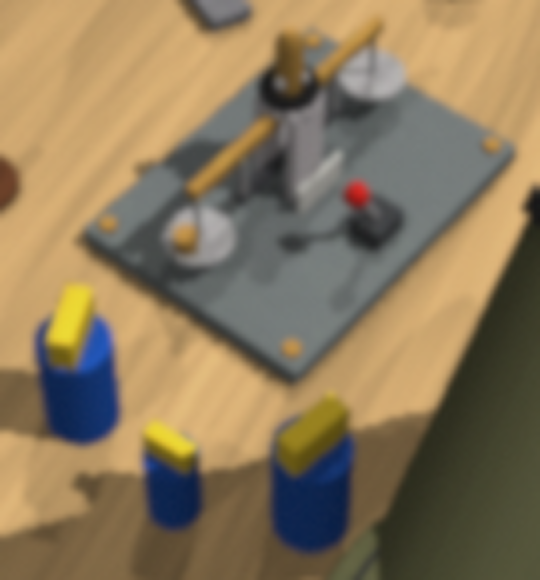

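The top crop shows the smallest blue cap with its yellow grip at (94,265), the red knob at (459,318), the head at (538,185) and the plate corners. The side crop shows the same small cap with its grip at (170,446), the knob at (358,194) and the head tip at (291,40). The choice is confirmed: the other two caps are clearly larger.

```bash
python3 - <<'E'
from h import *
import pickle
np.set_printoptions(precision=4,suppress=True)
t=pickle.load(open('top0.pkl','rb'));s=pickle.load(open('side0.pkl','rb'))
T=lambda u,v:(t,209.5+(u+.5)/5,174.5+(v+.5)/5)
S=lambda u,v:(s,259.5+(u+.5)/4,179.5+(v+.5)/4)
cs=[atz(*T(*p),.02) for p in[(377,38),(762,150),(688,440),(292,335)]]
cs2=[atz(*S(*p),.02) for p in[(83,236),(315,28),(515,153),(293,384)]]
for C in(cs,cs2):
    print(np.array(C)[:,:2].round(4).tolist(),[np.linalg.norm(C[i]-C[i-1]).round(4) for i in range(4)])
# fit: body corners order: (+.09,+.14),(+.09,-.14),(-.12,-.14),(-.12,.14)
B=np.array([(.09,.14),(.09,-.14),(-.12,-.14),(-.12,.14)])
for C in(cs,cs2,(np.array(cs)+cs2)/2):
    C=np.array(C)[:,:2];b=B-B.mean(0);c=C-C.mean(0)
    H=b.T@c;yaw=np.arctan2(H[0,1]-H[1,0],H[0,0]+H[1,1]);M=np.array([[np.cos(yaw),-np.sin(yaw)],[np.sin(yaw),np.cos(yaw)]])
    o=C.mean(0)-M@B.mean(0);print('yaw',yaw,'o',o,'knob0',o+M@[-.085,.06*np.sin(.5)])
print('knob',tri(T(459,318),S(358,194)))
print('headtop',tri(T(538,172),S(291,40)), atz(*T(538,172),.181),atz(*S(291,38),.181))
print('grip',tri(T(94,265),S(170,446)),atz(*T(96,263),.083),atz(*S(170,446),.083))
print('griptop ends', atz(*T(100,238),.088),atz(*T(90,292),.088),'side',atz(*S(152,426),.088),atz(*S(188,455),.088))
print('seat/black ring', atz(*T(535,193),.125))
for n in range(2): pass
E
```

```text
[[0.6615, 0.1001], [0.6008, -0.1724], [0.3992, -0.1319], [0.4506, 0.1398]] [np.float64(0.2146), np.float64(0.2791), np.float64(0.2056), np.float64(0.2765)]
[[0.6524, 0.1061], [0.5968, -0.1717], [0.3955, -0.1223], [0.4506, 0.1501]] [np.float64(0.2065), np.float64(0.2833), np.float64(0.2073), np.float64(0.2779)]
yaw -0.1991838718476688 o [ 0.5427 -0.0191] knob0 [0.4651 0.0259]
yaw -0.2088456729560042 o [ 0.5385 -0.0126] knob0 [0.4613 0.0332]
yaw -0.2040168497524543 o [ 0.5406 -0.0158] knob0 [0.4632 0.0296]
knob (array([0.4634, 0.0248, 0.0898]), [np.float64(0.00019539979739247065), np.float64(0.00019539979739253104)])
headtop (array([ 0.5447, -0.0201,  0.1703]), [np.float64(0.0029596544830713754), np.float64(0.002959654483071409)]) [ 0.5457 -0.0193  0.181 ] [ 0.5379 -0.0131  0.181 ]
grip (array([0.4818, 0.2656, 0.0792]), [np.float64(4.6969186142470284e-05), np.float64(4.6969186142314585e-05)]) [0.4828 0.2635 0.083 ] [0.4804 0.2675 0.083 ]
griptop ends [0.4987 0.2615 0.088 ] [0.4632 0.264  0.088 ] side [0.4967 0.2624 0.088 ] [0.465  0.2705 0.088 ]
seat/black ring [ 0.5422 -0.0182  0.125 ]
```

```bash
cat >> h.py <<'E'
def goal(p,yang=None):
    "shift (mm) and turn (deg) in tool axes to TCP p, tool y at world angle yang deg, tool down"
    s=r.read_state();M=R.from_quat(s['ee_rot']).as_matrix()
    out=(M.T@(np.array(p)-s['tcp_pos'])*1000).round(1).tolist()
    if yang is not None:
        a=np.radians(yang);y=np.array([np.cos(a),np.sin(a),0]);z=np.array([0,0,-1.]);D=np.stack([np.cross(y,z),y,z],1)
        out+=np.degrees(R.from_matrix(M.T@D).as_rotvec()).round(1).tolist()
    return out
def st():
    s=r.read_state();print(s['t'],s['tcp_pos'].round(4),s['ee_rot'].round(3),s['contact_force'].round(1),round(s['grip_width'],3),s['grasp_force'])
E
python3 -c "
from h import *
print(goal([.463,.026,.256],78.3))"
```

```text
[-433.5, -459.9, 0.4, -0.1, 0.0, -5.9]
```

Call:
step_arm:
  steps:
    - [[-40, -42, 0], [0, 0, -6], 165]
    - [[-80, -84, 0], [0, 0, -6], 165]
    - [[-120, -126, 0], [0, 0, -6], 165]
    - [[-160, -168, 0], [0, 0, -6], 165]
    - [[-200, -210, 0], [0, 0, -6], 165]
    - [[-240, -254, 0], [0, 0, -6], 165]
    - [[-280, -297, 0], [0, 0, -6], 165]
    - [[-320, -339, 0], [0, 0, -6], 165]
  force: 30

```text
t: 1.15
tcp_pos: [0.3921, 0.1743, 0.2563]
ee_rot: [0.101, 0.995, 0.0, 0.0]
contact_force: [1.6, 0.7, 0.4]
grip_width: 0.353
grasp_force: 0.0
```

Call:
step_arm:
  steps:
    - [[-29, -42, 0], [0, 0, 0], 165]
    - [[-58, -74, 0], [0, 0, 0], 165]
    - [[-85, -100, 0], [0, 0, 0], 165]
    - [[-100, -110, 0], [0, 0, 0], 165]
    - [[-100, -110, 0], [0, 0, 0], 165]
    - [[-100, -110, 0], [0, 0, 0], 165]

```text
t: 1.9
tcp_pos: [0.4665, 0.05, 0.2562]
ee_rot: [0.099, 0.995, 0.0, -0.0]
contact_force: [0.5, 0.5, 0.4]
grip_width: 0.349
grasp_force: 0.0
```

```bash
python3 -c "
from h import *
import pickle
print(goal([.463,.026,.256],78.3));st()
c=cam('wrist');pickle.dump(c,open('w1.pkl','wb'));save(c,'w1.png')
for p in ([.463,.026,.09],[.541,-.0165,.181],[.541,-.0165,.125]): print(proj(c,p))"
```

```text
[-1.4, -24.2, 0.2, 0.0, -0.1, 0.3]
1.9 [0.4665 0.05   0.2562] [ 0.099  0.995  0.    -0.   ] [0.5 0.5 0.4] 0.349 0.0
[294.20295403 184.08763322]
[252.61846434 325.42365211]
[265.11843215 283.16629233]
```

View pics/w1.png

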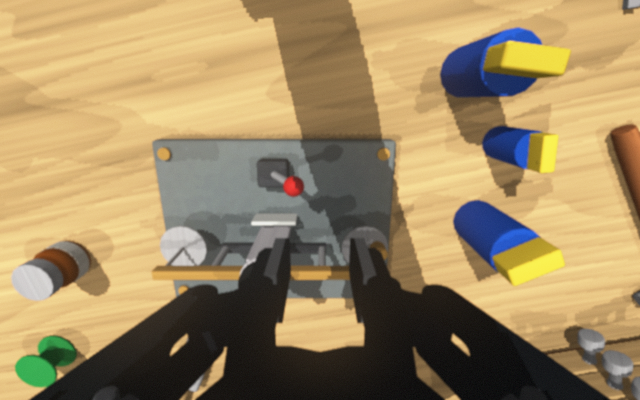

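The wrist view shows the knob at (293,186), within 2 px of the prediction, and the small cap's grip top at about (543,153).

```bash
python3 -c "
from h import *
import pickle
c=pickle.load(open('w1.pkl','rb'))
k=atz(c,293,186,.089);print(k,atz(c,543,153,.086),goal([k[0],k[1],.101],78.3))
print([atz(c,u,v,.02)[:2].round(4) for u,v in((154,140),(396,140))])"
```

```text
[0.46485547 0.0243215  0.089     ] [0.48101965 0.25984123 0.086     ] [-3.7, -25.6, 155.2, 0.0, -0.1, 0.3]
[array([ 0.3981, -0.1277]), array([0.4529, 0.1409])]
```

Call:
step_arm:
  steps:
    - [[-4, -25, 20], [0, 0, 0], 165]
    - [[-4, -25, 60], [0, 0, 0], 165]
    - [[-4, -25, 100], [0, 0, 0], 165]
    - [[-4, -25, 130], [0, 0, 0], 165]
    - [[-4, -25, 145], [0, 0, 0], 165]
    - [[-4, -25, 155], [0, 0, 0], 165]
    - [[-4, -25, 155], [0, 0, 0], 165]

```text
t: 2.82
tcp_pos: [0.4659, 0.0237, 0.1011]
ee_rot: [0.1, 0.995, 0.0, -0.0]
contact_force: [-0.3, 0.2, 0.4]
grip_width: 0.353
grasp_force: 0.0
```

```bash
python3 -c "
from h import *
import pickle
st()
c=cam('wrist');pickle.dump(c,open('w2.pkl','wb'));save(c,'w2.png')
print(proj(c,[.4645,.0245,.089]))"
```

```text
2.825 [0.4659 0.0237 0.1011] [ 0.1    0.995  0.    -0.   ] [-0.3  0.2  0.4] 0.353 0.0
[321.04633806 263.47220408]
```

View pics/w2.png

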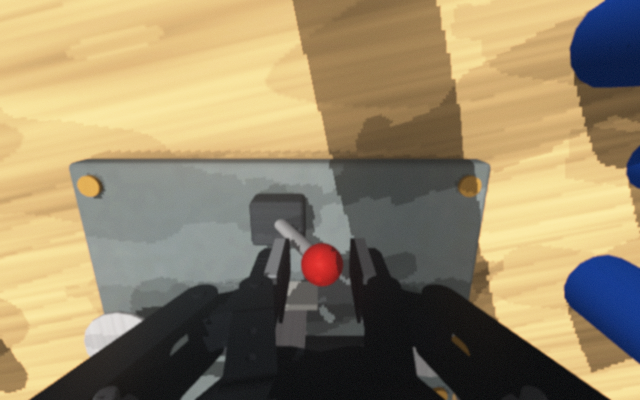

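The knob at (322,264) is caged between the fingers. Next I push along -y.

Call:
step_arm:
  steps:
    - [[0, -8, 0], [0, 0, 0], 165]
    - [[0, -18, 0], [0, 0, 0], 165]
    - [[0, -28, 0], [0, 0, 0], 165]
    - [[0, -38, 0], [0, 0, 0], 165]
    - [[0, -48, 0], [0, 0, 0], 165]
    - [[0, -56, 0], [0, 0, 0], 165]
    - [[0, -60, 0], [0, 0, 0], 165]
    - [[0, -62, 0], [0, 0, 0], 165]

```text
t: 3.88
tcp_pos: [0.454, -0.036, 0.1012]
ee_rot: [0.1, 0.995, 0.001, 0.0]
contact_force: [0.3, 7.2, -1.5]
grip_width: 0.351
grasp_force: 3.4
```

```bash
python3 -c "
from h import *
import pickle
st()
w=cam('wrist');t=cam('top');s=cam('side');pickle.dump((w,t,s),open('b.pkl','wb'))
a=cv2.resize(w['image'][150:400,120:520],None,fx=1,fy=1);b=cv2.resize(s['image'][175:285,270:400],None,fx=3,fy=3,interpolation=cv2.INTER_CUBIC)
im=np.zeros((330,800,3),np.uint8);im[:250,:400]=a;im[:330,405:795]=b
cv2.imwrite('pics/b.png',im[:,:,::-1])"
```

```text
3.875 [ 0.454  -0.036   0.1012] [0.1   0.995 0.001 0.   ] [ 0.3  7.2 -1.5] 0.351 3.3840900287032127
```

View pics/b.png

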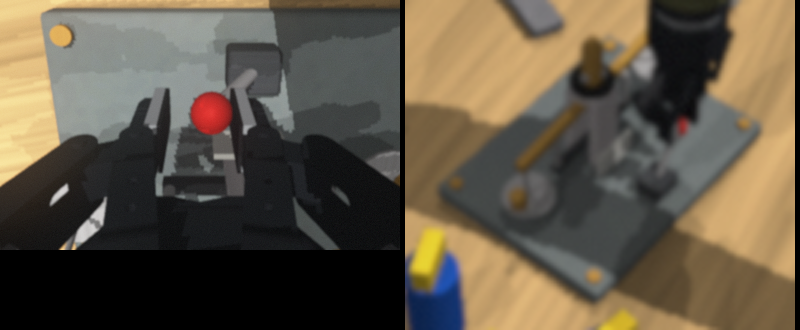

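```bash
python3 -c "
from h import *
import pickle
w,t,s=pickle.load(open('b.pkl','rb'))
k=atz(w,331,263,.088);y=np.array([.2016,.9795]);o=np.array([.542,-.0172])
print(k,'ybal',(k[:2]-o)@y,'xbal',(k[:2]-o)@[.9795,-.2016]);p=np.array([.4648,.0243]);print('before',(p-o)@y,(p-o)@[.9795,-.2016])
for z in(.102,.09): print(proj(s,[*(o+y*.111),z]))
st()"
```

```text
[ 0.45399296 -0.03066579  0.088     ] ybal -0.03093195696009381 xbal -0.08348819347267462
before 0.025085729999999987 -0.08398380000000004
[307.07537987 228.66996694]
[307.22407872 231.31807162]
4.025 [ 0.454  -0.0359  0.1012] [0.1   0.995 0.001 0.   ] [-0.1  5.  -0.9] 0.354 2.2334449365735054
```

Call:
step_arm:
  steps:
    - [[0, 0, 0], [0, 0, 0], 165]
    - [[0, 10, 0], [0, 0, 0], 165]
    - [[0, 22, 0], [0, 0, 0], 165]
    - [[0, 34, 0], [0, 0, 0], 165]
    - [[0, 46, 0], [0, 0, 0], 165]
    - [[0, 57, 0], [0, 0, 0], 165]
    - [[0, 66, 0], [0, 0, 0], 165]
    - [[0, 69, 0], [0, 0, 0], 165]

```text
t: 5.03
tcp_pos: [0.4676, 0.0305, 0.1012]
ee_rot: [0.1, 0.995, 0.0, -0.0]
contact_force: [0.4, -1.5, -0.3]
grip_width: 0.353
grasp_force: 0.7
```

Call:
step_arm:
  steps:
    - [[0, 2, 0], [0, 0, 0], 165]
    - [[0, 3, 0], [0, 0, 0], 165]
    - [[0, 3, 0], [0, 0, 0], 165]

```text
t: 5.4
tcp_pos: [0.4678, 0.0313, 0.1012]
ee_rot: [0.102, 0.995, -0.001, -0.0]
contact_force: [0.0, -5.7, -1.9]
grip_width: 0.354
grasp_force: 2.3
```

```bash
python3 -c "
from h import *
import pickle
st()
w=cam('wrist');pickle.dump(w,open('w3.pkl','wb'))
hsv=cv2.cvtColor(w['image'],cv2.COLOR_RGB2HSV);m=((hsv[...,0]<6)|(hsv[...,0]>174))&(hsv[...,1]>180)&(hsv[...,2]>90)
n,l,q,ce=cv2.connectedComponentsWithStats(m.astype(np.uint8));i=1+q[1:,4].argmax();print(q[i],ce[i])
k=atz(w,*ce[i],.088);y=np.array([.2016,.9795]);o=np.array([.542,-.0172]);print(k,(k[:2]-o)@y)
w=pickle.load(open('b.pkl','rb'))[0]
hsv=cv2.cvtColor(w['image'],cv2.COLOR_RGB2HSV);m=((hsv[...,0]<6)|(hsv[...,0]>174))&(hsv[...,1]>180)&(hsv[...,2]>90)
n,l,q,ce=cv2.connectedComponentsWithStats(m.astype(np.uint8));i=1+q[1:,4].argmax();print(q[i],ce[i])
"
```

```text
5.4 [0.4678 0.0313 0.1012] [ 0.102  0.995 -0.001 -0.   ] [ 0.  -5.7 -1.9] 0.354 2.2928783297538757
[ 291  243   37   41 1133] [308.60635481 262.46690203]
[0.46536048 0.02621478 0.088     ] 0.02707424536865874
[ 312  243   40   41 1254] [331.01435407 263.04784689]
```

The lever is back at its arrested stop: knob travel was 58 mm, and it holds 5.7 N against the stop. I'll back off, rise and go above the cap.

Call:
step_arm:
  steps:
    - [[0, -4, 0], [0, 0, 0], 165]
    - [[0, -6, 0], [0, 0, 0], 165]
    - [[0, -7, -20], [0, 0, 0], 165]
    - [[0, -7, -70], [0, 0, 0], 165]
    - [[0, -7, -120], [0, 0, 0], 165]
    - [[0, 20, -155], [0, 0, 0], 150]
    - [[10, 70, -160], [0, 0, 0], 130]
    - [[15, 120, -160], [0, 0, 0], 110]

```text
t: 6.45
tcp_pos: [0.478, 0.1552, 0.2625]
ee_rot: [0.101, 0.995, 0.001, 0.001]
contact_force: [1.0, -0.5, -0.3]
grip_width: 0.569
grasp_force: 0.0
```

```bash
python3 -c "
from h import *
st();print(goal([.482,.263,.25],80))"
```

```text
6.45 [0.478  0.1552 0.2625] [0.101 0.995 0.001 0.001] [ 1.  -0.5 -0.3] 0.569 0.0
[17.8, 106.4, 12.8, 0.1, 0.1, -1.6]
```

Call:
step_arm:
  steps:
    - [[9, 50, 0], [0, 0, 0], 110]
    - [[15, 85, 0], [0, 0, 0], 110]
    - [[18, 105, 0], [0, 0, 0], 110]
    - [[18, 105, 0], [0, 0, 0], 110]
    - [[18, 105, 0], [0, 0, 0], 110]

```text
t: 7.08
tcp_pos: [0.4813, 0.2575, 0.2611]
ee_rot: [0.102, 0.995, -0.001, -0.0]
contact_force: [0.2, 0.6, 0.0]
grip_width: 0.567
grasp_force: 0.0
```

```bash
python3 -c "
from h import *
import pickle
st()
w=cam('wrist');t=cam('top');pickle.dump((w,t),open('d.pkl','wb'))
p=[.482,.263,.088];u,v=proj(w,p);print(u,v)
x0=int(np.clip(u-130,0,380));y0=int(np.clip(v-100,0,200));print(x0,y0)
a=cv2.resize(w['image'][y0:y0+200,x0:x0+260],None,fx=3,fy=3,interpolation=cv2.INTER_CUBIC)
cv2.imwrite('pics/d.png',a[:,:,::-1])"
```

```text
7.075 [0.4813 0.2575 0.2611] [ 0.102  0.995 -0.001 -0.   ] [0.2 0.6 0. ] 0.567 0.0
325.8871939839424 180.24717727199427
195 80
```

View pics/d.png

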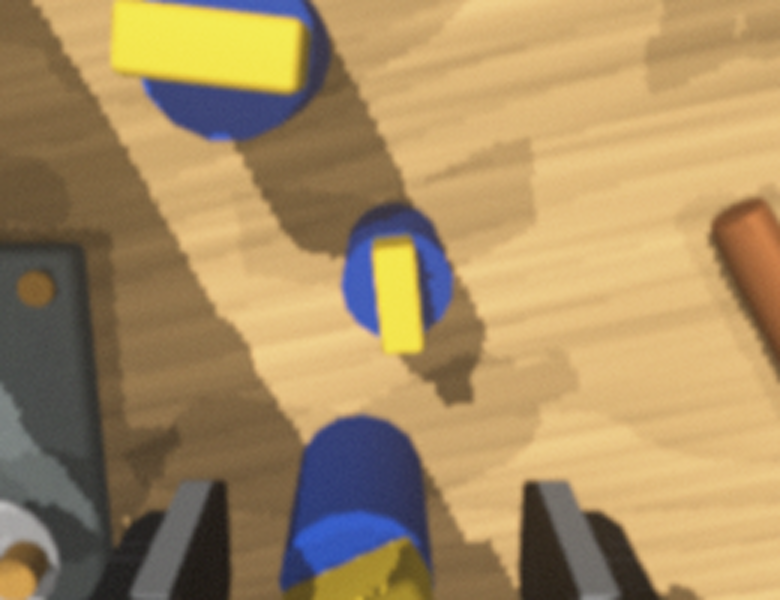

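The crop shows the small cap alone between the larger ones, with its grip-bar top face running from (393,243) to (403,351).

```bash
python3 -c "
from h import *
import pickle
w,t=pickle.load(open('d.pkl','rb'))
f=lambda u,v:atz(w,194.5+(u+.5)/3,79.5+(v+.5)/3,.088)
a,b=f(393,243),f(403,352);print(a,b,np.linalg.norm(b-a),(a+b)/2)
ang=np.degrees(np.arctan2(*(b-a)[[1,0]]));print('bar ang',ang)
print('width',np.linalg.norm(f(374,242)-f(411,242)))
m=(a+b)/2
# rim base/top disc check: cap top disc centre px approx (397,284)
print('disc',atz(w,194.5+397.5/3,79.5+283/3,.066))
print(goal([m[0],m[1],.18],ang+90),goal([m[0],m[1],.081],ang+90))
print('nbr',atz(w,194.5+205/3,79.5+50/3,.13),atz(w,194.5+360/3,79.5+570/3,.12))"
```

```text
[0.46319597 0.26659548 0.088     ] [0.49925421 0.2626244  0.088     ] 0.03627624602069957 [0.48122509 0.26460994 0.088     ]
bar ang -6.284625656506654
width 0.011686440289050463
disc [0.48115811 0.26472652 0.066     ]
[1.6, 7.0, 81.2, -0.1, 0.0, -5.5] [1.6, 7.1, 180.2, -0.1, 0.0, -5.5]
nbr [0.39646769 0.23041375 0.13      ] [0.55667166 0.23637005 0.12      ]
```

Call:
step_arm:
  steps:
    - [[2, 7, 20], [0, 0, -5.5], 110]
    - [[2, 7, 60], [0, 0, -5.5], 110]
    - [[2, 7, 100], [0, 0, -5.5], 110]
    - [[2, 7, 130], [0, 0, -5.5], 110]
    - [[2, 7, 152], [0, 0, -5.5], 110]
    - [[2, 7, 166], [0, 0, -5.5], 110]
    - [[2, 7, 169], [0, 0, -5.5], 110]
    - [[2, 7, 169], [0, 0, -5.5], 110]

```text
t: 8.18
tcp_pos: [0.4809, 0.267, 0.0928]
ee_rot: [0.053, 0.999, 0.0, 0.0]
contact_force: [-0.2, 0.9, 0.7]
grip_width: 0.567
grasp_force: 0.0
```

```bash
python3 -c "
from h import *
st();print(goal([.4812,.2646,.092],83.7))"
```

```text
8.175 [0.4809 0.267  0.0928] [0.053 0.999 0.    0.   ] [-0.2  0.9  0.7] 0.567 0.0
[-0.5, -2.4, 0.8, 0.0, 0.0, 0.2]
```

Call:
step_arm:
  steps:
    - [[0, -2, 0], [0, 0, 0], 130]
    - [[0, -2, 0], [0, 0, 0], 255]
    - [[0, -2, 0], [0, 0, 0], 255]
    - [[0, -2, 0], [0, 0, 0], 255]
    - [[0, -2, 0], [0, 0, 0], 255]
    - [[0, -2, 0], [0, 0, 0], 255]
    - [[0, -2, 0], [0, 0, 0], 255]
  force: 60

```text
t: 9.05
tcp_pos: [0.4806, 0.2652, 0.0929]
ee_rot: [0.053, 0.999, 0.0, 0.0]
contact_force: [-0.4, -0.1, 6.5]
grip_width: 0.148
grasp_force: 59.3
```

```bash
python3 -c "
from h import *
st()"
```

```text
9.05 [0.4806 0.2652 0.0929] [0.053 0.999 0.    0.   ] [-0.4 -0.1  6.5] 0.148 59.32613968849182
```

Call:
step_arm:
  steps:
    - [[0, 0, -8], [0, 0, 0], 255]
    - [[0, 0, -30], [0, 0, 0], 255]
    - [[0, 0, -70], [0, 0, 0], 255]
    - [[0, 0, -115], [0, 0, 0], 255]
    - [[0, 0, -160], [0, 0, 0], 255]
    - [[0, 0, -200], [0, 0, 0], 255]
    - [[0, 0, -230], [0, 0, 0], 255]
    - [[0, 0, -237], [0, 0, 0], 255]

```text
t: 10.05
tcp_pos: [0.4808, 0.2656, 0.3314]
ee_rot: [0.053, 0.999, 0.001, 0.002]
contact_force: [0.3, 0.7, -1.7]
grip_width: 0.151
grasp_force: 58.5
```

```bash
python3 -c "
from h import *
st();print(goal([.582,-.0175,.33]))"
```

```text
10.05 [0.4808 0.2656 0.3314] [0.053 0.999 0.001 0.002] [ 0.3  0.7 -1.7] 0.151 58.542614579200745
[-130.6, -270.8, 1.0]
```

Call:
step_arm:
  steps:
    - [[-12, -25, 0], [0, 0, 0], 255]
    - [[-34, -70, 0], [0, 0, 0], 255]
    - [[-58, -120, 0], [0, 0, 0], 255]
    - [[-82, -170, 0], [0, 0, 0], 255]
    - [[-106, -220, 0], [0, 0, 0], 255]
    - [[-123, -255, 0], [0, 0, 0], 255]
    - [[-130, -270, 0], [0, 0, 0], 255]
    - [[-130, -270, 0], [0, 0, 0], 255]

```text
t: 11.05
tcp_pos: [0.5805, -0.0173, 0.3284]
ee_rot: [0.053, 0.999, 0.0, -0.001]
contact_force: [-0.0, 0.1, -0.3]
grip_width: 0.145
grasp_force: 58.6
```

```bash
python3 -c "
from h import *
import pickle
st()
w=cam('wrist');s=cam('side');t=cam('top');pickle.dump((w,s,t),open('e.pkl','wb'))
print(proj(w,[.542,-.0175,.181]))
a=cv2.resize(w['image'][70:330,190:450],None,fx=2.2,fy=2.2,interpolation=cv2.INTER_CUBIC);print(a.shape)
cv2.imwrite('pics/e.png',a[:,:,::-1])"
```

```text
11.05 [ 0.5805 -0.0173  0.3284] [ 0.053  0.999  0.    -0.001] [-0.   0.1 -0.3] 0.145 58.58941733837128
[314.74211713 144.94892105]
(572, 572, 3)
```

View pics/e.png

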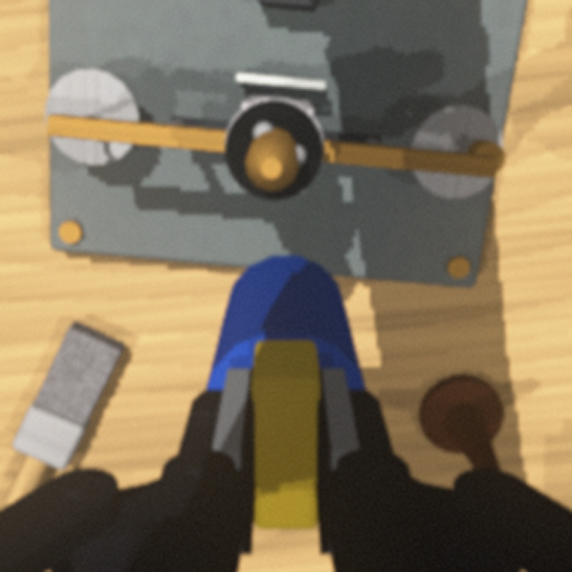

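The wrist crop shows the head's flat top at (271,168) and the seat ring centred near (275,150). The cap hangs straight in the fingers, with its lower front edge at (285,255).

```bash
python3 -c "
from h import *
import pickle
w,s,t=pickle.load(open('e.pkl','rb'))
F=lambda u,v:(w,190+(u+.5)/2.2-.5,70+(v+.5)/2.2-.5)
print('top',atz(*F(271,168),.181),'ring',atz(*F(275,150),.125))
st=r.read_state();M=R.from_quat(st['ee_rot']).as_matrix();p0=st['tcp_pos']
# predicted cap apex: rim circle & top circle projections for cap offsets in tool frame
for dx in(-3,0,3):
  P=lambda rad,z,th:proj(w,p0+M@np.array([dx/1e3+rad*np.cos(th),rad*np.sin(th),z]))
  C=lambda q:((q-[190,70]+.5)*2.2-.5).round(0)
  th=np.linspace(0,2*np.pi,73)
  rim=np.array([C(P(.0195,.093,a)) for a in th]);top=np.array([C(P(.0195,.027,a)) for a in th])
  print(dx,'rim vmin',rim[:,1].min(),'rim u',rim[:,0].min(),rim[:,0].max(),'top vmin',top[:,1].min(),'u',top[:,0].min(),top[:,0].max(),'bar end v',C(P(.018,.005,0)))
"
```

```text
top [ 0.54279489 -0.01916309  0.181     ] ring [ 0.54245598 -0.01841377  0.125     ]
-3 rim vmin 256.0 rim u 236.0 355.0 top vmin 334.0 u 216.0 382.0 bar end v [301. 383.]
0 rim vmin 247.0 rim u 236.0 355.0 top vmin 322.0 u 216.0 383.0 bar end v [301. 369.]
3 rim vmin 238.0 rim u 236.0 356.0 top vmin 309.0 u 215.0 383.0 bar end v [301. 355.]
```

```bash
python3 -c "
from h import *
import pickle
st()
w,s,t=pickle.load(open('e.pkl','rb'))
T=w['E']@np.linalg.inv(np.array(w['mount']));print(T.round(4),np.array(w['mount']).round(4))
C=lambda q:((q-[190,70]+.5)*2.2-.5).round(0)
for z in(0,.005,.027,.093): print(z,C(proj(w,(T@[0,0,z,1])[:3])))
a=pickle.load(open('w2.pkl','rb'));T=a['E']@np.linalg.inv(np.array(a['mount']));print(proj(a,(T@[0,0,0.006,1])[:3]))
w=cam('wrist');st();pickle.dump(w,open('e2.pkl','wb'))
a=cv2.resize(w['image'][70:330,190:450],None,fx=2.2,fy=2.2,interpolation=cv2.INTER_CUBIC)
cv2.imwrite('pics/e2.png',a[:,:,::-1])
g=lambda im:cv2.cvtColor(im,cv2.COLOR_RGB2GRAY)[70:180,220:420]
e=pickle.load(open('e.pkl','rb'))[0]
print(cv2.phaseCorrelate(g(e['image']).astype(np.float32),g(w['image']).astype(np.float32)))
"
```

```text
11.2 [ 0.5804 -0.0144  0.3292] [ 0.051  0.999  0.001 -0.   ] [-0.1  0.9 -0.3] 0.147 58.586050271987915
[[-9.943e-01  1.068e-01 -1.700e-03  5.805e-01]
 [ 1.068e-01  9.943e-01  5.000e-04 -1.730e-02]
 [ 1.700e-03  3.000e-04 -1.000e+00  3.284e-01]
 [ 0.000e+00  0.000e+00  0.000e+00  1.000e+00]] [[-1.600e-03 -9.555e-01 -2.950e-01  7.520e-02]
 [ 1.000e+00 -1.300e-03 -1.300e-03 -1.000e-04]
 [ 8.000e-04 -2.950e-01  9.555e-01 -1.178e-01]
 [ 0.000e+00  0.000e+00  0.000e+00  1.000e+00]]
0 [287. 464.]
0.005 [287. 450.]
0.027 [287. 400.]
0.093 [286. 305.]
[320.04336337 273.16205911]
11.25 [ 0.5805 -0.0146  0.3293] [ 0.051  0.999  0.001 -0.   ] [-0.6  0.3  0.1] 0.151 58.58621299266815
((-2.8954544743182993, 0.15580647233916523), 0.8578563692569733)
```

```bash
python3 -c "
from h import *
import pickle
w=cam('wrist');st()
g=lambda im:cv2.cvtColor(im,cv2.COLOR_RGB2GRAY)[70:180,220:420].astype(np.float32)
e=pickle.load(open('e.pkl','rb'))[0];d=cv2.phaseCorrelate(g(e['image']),g(w['image']))[0]
F=lambda u,v:(w,190+(u+.5)/2.2-.5+d[0],70+(v+.5)/2.2-.5+d[1])
print(d,'top',atz(*F(271,168),.181),'ring',atz(*F(275,150),.125))
hsv=cv2.cvtColor(w['image'],cv2.COLOR_RGB2HSV);m=(hsv[...,0]>105)&(hsv[...,0]<130)&(hsv[...,1]>130)
m[:150]=0
ys,xs=np.nonzero(m)
for y in range(ys.min(),ys.min()+36,4): q=xs[ys==y];print(y,q.min(),q.max(),end=' | ')
T=w['E']@np.linalg.inv(np.array(w['mount']));th=np.linspace(0,2*np.pi,361)
for dx in(-4,-2,0):
  c=np.array([proj(w,(T@[dx/1e3+.0195*np.cos(a),.0195*np.sin(a),.093,1])[:3]) for a in th]);print(dx,c[:,1].min(),c[c[:,1].argmin(),0],c[:,0].min(),c[:,0].max())
"
```

```text
11.3 [ 0.5806 -0.015   0.3294] [ 0.051  0.999  0.001 -0.   ] [-0.2 -0.5 -1. ] 0.149 58.58646512031555
(-2.7086602245066587, -0.08687914173160038) top [ 0.54274698 -0.01884661  0.181     ] ring [ 0.54239389 -0.01850428  0.125     ]
150 483 512 | 154 494 512 | 158 505 514 | 162 517 538 | Traceback (most recent call last):
  File "<string>", line 12, in <module>
    for y in range(ys.min(),ys.min()+36,4): q=xs[ys==y];print(y,q.min(),q.max(),end=' | ')
                                                                ~~~~~^^
    return umr_minimum(a, axis, None, out, keepdims, initial, where)
ValueError: zero-size array to reduction operation minimum which has no identity
```

```bash
python3 -c "
from h import *
import pickle
w=cam('wrist');st()
hsv=cv2.cvtColor(w['image'],cv2.COLOR_RGB2HSV);m=(hsv[...,0]>105)&(hsv[...,0]<130)&(hsv[...,1]>130)
m[:150]=0;m[:,:270]=0;m[:,380:]=0
ys,xs=np.nonzero(m)
for y in range(ys.min(),ys.min()+36,4): q=xs[ys==y];print(y,q.min(),q.max(),end=' | ')
T=w['E']@np.linalg.inv(np.array(w['mount']));th=np.linspace(0,2*np.pi,361)
for dx in(-4,-2,0):
  c=np.array([proj(w,(T@[dx/1e3+.0195*np.cos(a),.0195*np.sin(a),.093,1])[:3]) for a in th]);print(dx,c[:,1].min(),c[c[:,1].argmin(),0],c[:,0].min(),c[:,0].max())
h=[.5427,-.0188]
for dx in(-1,-2,-3): print(goal([*(h-(T[:3,:3]@[dx/1e3,0,0])[:2]),.29],83.7))
"
```

```text
11.35 [ 0.5807 -0.0154  0.3294] [ 0.052  0.999  0.    -0.   ] [ 0.1 -0.7 -0.3] 0.152 58.5866779088974
187 313 326 | 191 304 328 | 195 301 335 | 199 298 341 | 203 296 342 | 207 295 342 | 211 294 344 | 215 293 345 | 219 292 346 | -4 187.83928655455728 319.9121535540376 292.99931639061714 346.89341294548007
-2 185.1027244421576 319.9087821493998 292.9250396088506 346.9612899204536
0 182.351364500083 319.9053921378991 292.8503890488286 347.0295060744547
[38.4, -7.3, 39.4, 0.0, -0.0, 0.4]
[39.4, -7.3, 39.4, 0.0, -0.0, 0.4]
[40.4, -7.3, 39.4, 0.0, -0.0, 0.4]
```

Call:
step_arm:
  steps:
    - [[15, -3, 10], [0, 0, 0], 255]
    - [[30, -5, 20], [0, 0, 0], 255]
    - [[39, -6, 30], [0, 0, 0], 255]
    - [[39, -6, 38], [0, 0, 0], 255]
    - [[39, -6, 38], [0, 0, 0], 255]
    - [[39, -6, 38], [0, 0, 0], 255]
    - [[39, -6, 38], [0, 0, 0], 255]
    - [[39, -6, 38], [0, 0, 0], 255]

```text
t: 12.35
tcp_pos: [0.5418, -0.019, 0.2915]
ee_rot: [0.053, 0.999, 0.0, 0.0]
contact_force: [-0.3, 1.0, -0.8]
grip_width: 0.148
grasp_force: 58.6
```

```bash
python3 -c "
from h import *
st();print(goal([.5412,-.0187,.27],83.7))"
```

```text
12.35 [ 0.5418 -0.019   0.2915] [0.053 0.999 0.    0.   ] [-0.3  1.  -0.8] 0.148 58.589327931404114
[0.7, 0.3, 21.5, 0.0, 0.0, 0.2]
```

Call:
step_arm:
  steps:
    - [[0.5, 0, 8], [0, 0, 0], 255]
    - [[0.5, 0, 16], [0, 0, 0], 255]
    - [[0.5, 0, 21], [0, 0, 0], 255]
    - [[0.5, 0, 26], [0, 0, 0], 255]
    - [[0.5, 0, 26], [0, 0, 0], 255]

```text
t: 12.98
tcp_pos: [0.5408, -0.019, 0.2648]
ee_rot: [0.053, 0.999, 0.0, -0.0]
contact_force: [-0.4, -0.4, 0.6]
grip_width: 0.147
grasp_force: 58.6
```

Call:
step_arm:
  steps:
    - [[0, 0, 3], [0, 0, 0], 255]
    - [[0, 0, 6], [0, 0, 0], 255]
    - [[0, 0, 9], [0, 0, 0], 255]
    - [[0, 0, 9], [0, 0, 0], 255]

```text
t: 13.48
tcp_pos: [0.5409, -0.019, 0.256]
ee_rot: [0.053, 0.999, -0.0, -0.0]
contact_force: [-0.1, -1.2, -0.3]
grip_width: 0.148
grasp_force: 58.6
```

Call:
step_arm:
  steps:
    - [[0, 0, 4], [0, 0, 0], 255]
    - [[0, 0, 8], [0, 0, 0], 255]
    - [[0, 0, 12], [0, 0, 0], 255]
    - [[0, 0, 12], [0, 0, 0], 255]

```text
t: 13.98
tcp_pos: [0.5408, -0.019, 0.2438]
ee_rot: [0.053, 0.999, -0.0, -0.0]
contact_force: [-0.4, 0.4, 0.5]
grip_width: 0.147
grasp_force: 58.6
```

Call:
step_arm:
  steps:
    - [[0, 0, 3], [0, 0, 0], 255]
    - [[0, 0, 6], [0, 0, 0], 255]
    - [[0, 0, 9], [0, 0, 0], 255]
    - [[0, 0, 11], [0, 0, 0], 255]
    - [[0, 0, 11], [0, 0, 0], 255]

```text
t: 14.6
tcp_pos: [0.541, -0.019, 0.2331]
ee_rot: [0.053, 0.999, 0.0, -0.0]
contact_force: [0.2, -0.0, 0.5]
grip_width: 0.147
grasp_force: 58.6
```

Call:
step_arm:
  steps:
    - [[0, 0, 1], [0, 0, 0], 255]
    - [[0, 0, 2], [0, 0, 0], 255]
    - [[0, 0, 3], [0, 0, 0], 255]
    - [[0, 0, 4], [0, 0, 0], 255]
    - [[0, 0, 5], [0, 0, 0], 255]
    - [[0, 0, 5], [0, 0, 0], 255]

```text
t: 15.35
tcp_pos: [0.5413, -0.0188, 0.2289]
ee_rot: [0.053, 0.999, 0.0, 0.0]
contact_force: [0.0, 1.0, 4.3]
grip_width: 0.151
grasp_force: 59.5
```

Call:
step_arm:
  steps:
    - [[0, 0, 0.7], [0, 0, 0], 255]
    - [[0, 0, 1.4], [0, 0, 0], 255]
    - [[0, 0, 1.4], [0, 0, 0], 255]

```text
t: 15.72
tcp_pos: [0.5416, -0.0188, 0.2278]
ee_rot: [0.053, 0.999, 0.0, 0.001]
contact_force: [-1.6, 0.1, 6.0]
grip_width: 0.149
grasp_force: 59.6
```

Call:
step_arm:
  steps:
    - [[0, 0, 0.7], [0, 0, 0], 255]
    - [[0, 0, 1.4], [0, 0, 0], 255]
    - [[0, 0, 1.4], [0, 0, 0], 255]

```text
t: 16.1
tcp_pos: [0.5413, -0.0189, 0.226]
ee_rot: [0.053, 0.999, 0.0, 0.0]
contact_force: [-0.4, 0.6, 4.6]
grip_width: 0.146
grasp_force: 59.2
```

Call:
step_arm:
  steps:
    - [[0, 0, 0.7], [0, 0, 0], 255]
    - [[0, 0, 1.4], [0, 0, 0], 255]
    - [[0, 0, 1.4], [0, 0, 0], 255]

```text
t: 16.48
tcp_pos: [0.5409, -0.019, 0.2234]
ee_rot: [0.053, 0.999, 0.0, -0.0]
contact_force: [-0.1, 0.6, -2.7]
grip_width: 0.15
grasp_force: 58.4
```

Call:
step_arm:
  steps:
    - [[0, 0, 1], [0, 0, 0], 255]
    - [[0, 0, 2], [0, 0, 0], 255]
    - [[0, 0, 3], [0, 0, 0], 255]
    - [[0, 0, 4], [0, 0, 0], 255]
    - [[0, 0, 4], [0, 0, 0], 255]

```text
t: 17.1
tcp_pos: [0.5409, -0.019, 0.2199]
ee_rot: [0.053, 0.999, 0.0, -0.0]
contact_force: [0.9, 0.9, -5.4]
grip_width: 0.146
grasp_force: 58.7
```

Call:
step_arm:
  steps:
    - [[0, 0, 0.8], [0, 0, 0], 255]
    - [[0, 0, 1.5], [0, 0, 0], 255]
    - [[0, 0, 1.5], [0, 0, 0], 255]

```text
t: 17.48
tcp_pos: [0.5413, -0.0192, 0.2189]
ee_rot: [0.053, 0.999, -0.0, 0.0]
contact_force: [-0.0, -0.3, -1.2]
grip_width: 0.145
grasp_force: 59.2
```

Call:
step_arm:
  steps:
    - [[0, 0, 0.7], [0, 0, 0], 255]
    - [[0, 0, 1.3], [0, 0, 0], 255]
    - [[0, 0, 1.3], [0, 0, 0], 255]
    - [[0, 0, 1.3], [0, 0, 0], 255]

```text
t: 17.98
tcp_pos: [0.5412, -0.0191, 0.2174]
ee_rot: [0.053, 0.999, 0.0, 0.0]
contact_force: [0.7, -0.2, 1.4]
grip_width: 0.15
grasp_force: 59.5
```

Call:
step_arm:
  steps:
    - [[0, 0, 0.6], [0, 0, 0], 255]
    - [[0, 0, 1.2], [0, 0, 0], 255]
    - [[0, 0, 1.2], [0, 0, 0], 255]
    - [[0, 0, 1.2], [0, 0, 0], 255]

```text
t: 18.48
tcp_pos: [0.5413, -0.019, 0.2165]
ee_rot: [0.053, 0.999, -0.0, 0.0]
contact_force: [-1.5, -1.1, 5.9]
grip_width: 0.147
grasp_force: 60.1
```

Call:
step_arm:
  steps:
    - [[0, 0, 0.6], [0, 0, 0], 255]
    - [[0, 0, 1.2], [0, 0, 0], 255]
    - [[0, 0, 1.5], [0, 0, 0], 255]
    - [[0, 0, 1.5], [0, 0, 0], 255]

```text
t: 18.98
tcp_pos: [0.5413, -0.019, 0.2154]
ee_rot: [0.053, 0.999, -0.0, 0.001]
contact_force: [-1.9, -0.6, 9.7]
grip_width: 0.144
grasp_force: 60.6
```

```bash
python3 -c "
from h import *
import pickle
for i in range(6): st();w=cam('wrist')
s=cam('side');t=cam('top');pickle.dump((w,s,t),open('f.pkl','wb'))"
```

```text
18.975 [ 0.5413 -0.019   0.2154] [ 0.053  0.999 -0.     0.001] [-1.9 -0.6  9.7] 0.144 60.622462034225464
19.025 [ 0.5413 -0.0191  0.2155] [ 0.053  0.999 -0.     0.001] [-1.3 -0.9  9.6] 0.15 60.61889290809631
19.075 [ 0.5413 -0.019   0.2155] [ 0.053  0.999 -0.     0.001] [-1.5 -1.4  9.1] 0.154 60.61614990234375
19.125 [ 0.5413 -0.0191  0.2155] [ 0.053  0.999 -0.     0.001] [-1.2 -0.6  9.9] 0.148 60.615248680114746
19.175 [ 0.5413 -0.019   0.2154] [ 0.053  0.999 -0.     0.   ] [-1.7 -1.  10.2] 0.147 60.61403274536133
19.225 [ 0.5413 -0.019   0.2154] [ 0.053  0.999 -0.     0.001] [-1.5 -0.8  9.6] 0.15 60.613954067230225
```

```bash
python3 -c "
import pickle,cv2,numpy as np
w,s,t=pickle.load(open('f.pkl','rb'))
a=cv2.resize(s['image'][165:285,270:400],None,fx=3,fy=3,interpolation=cv2.INTER_CUBIC);b=w['image'][60:400,120:520]
im=np.zeros((360,795,3),np.uint8);im[:340,:400]=b;im[:360,405:795]=a
cv2.imwrite('pics/f.png',im[:,:,::-1])"
```

```text
(no output)
```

View pics/f.png

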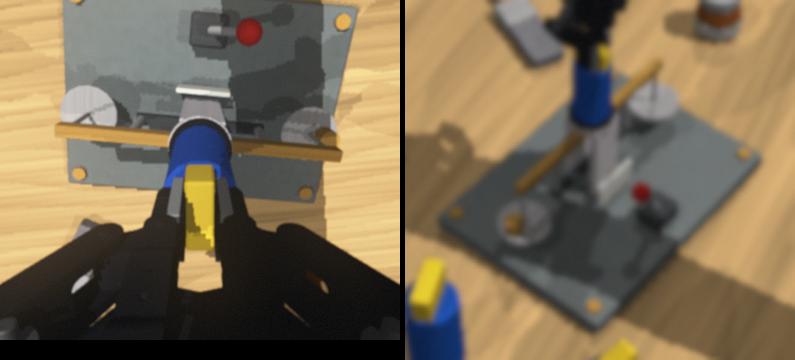

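The cap sits on the black seat ring, upright, at about (200,150). The lever knob leans to +y at (248,32). The beam's left end has returned to its level row in the side view (about 227 px). The push is steady at about 9.7 N.

```bash
python3 -c "
from h import *
st();print(r.close_job())"
```

```text
19.375 [ 0.5413 -0.019   0.2154] [ 0.053  0.999 -0.     0.   ] [-1.6 -0.5  9.4] 0.146 60.6148624420166
the job is handed in; nothing more can be done
None
```

I handed the job in at 19.4 s: the lever was thrown until the beam dipped and returned to its arrested stop, and the small blue cap is past its catches onto the seat ring, still held down at about 9.7 N.

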